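# Tip the ceramic tubes into the slot magazine

### The arm

A 6-joint arm with a two-finger parallel gripper is mounted at the origin on a cart in front of the work surface, level with it; the furniture and walls round the work are solid. World frame = base frame: x ahead of the robot, y to its left, z up, the work surface at z = 0. Lengths are in m, angles in rad, forces in N, time in s.
With the tool pointing down it reaches from about 0.25 to 0.85 m from the base axis. Payload 12.5 kg.
Tool frame: the origin (TCP) lies where the fingers leave the gripper's body, on its centre line; the fingertips stand 84 mm ahead of it and the grasp point (between the pads) lies 65 mm ahead of it; z points along the fingers, y is the line along which they close (so a half turn about z gives the same grasp; the last joint's range is limited). The gripper opens to 93 mm and grips with 3 to 60 N. Pads are 15 mm wide; open, the fingers measure 128 mm over their backs; the gripper's body (75 mm by 188 mm) begins 65 mm behind the grasp point.
Start: joints at [-1.21, 0.351, 1.652, -0, 1.139, -0.085], TCP at [0.237, -0.496, 0.303] pointing down, gripper open.
Joint ranges: [-2.75, 2.75], [-0.79, 2.1], [0.01, 2.65], [-1.57, 4.71], [0.07, 3.14], [-2.87, 2.87]. Speed limits (rad/s): [2.22, 2.22, 2.79, 3.14, 3.14, 3.14].

### API

Orientations are given as a 3x3 rotation matrix whose columns are the frame's x, y, z axes.
In Python, from rig import readout, get_image, camera_params, sign_off, models gives the robot as it stands.
- The arm moves only by the tool apply_moves, never from a script. Its argument "motion" is a list of rows, each an object with "delta_pos": the shift along the tool's x, y, z in cm, a list of three; "turn": the turn about the tool's z in rad; "fingers": the opening in per cent of the stroke, from 0 (shut) to 100 (fully open). A call has 1 to 8 rows; each row is the pose to reach, as a shift and turn from the pose commanded when the call began, along the tool's axes at that moment; what a row does not reach only later rows make up. A row lasts 1/12 s, in which the tool goes at most 41.7 mm and 7.16 degrees, less where a joint would pass 70% of its speed; a pose out of reach is approached as far as the arm can. A call with a gripper value outside its range is refused whole. The fingers move at their own pace and stop on an object; the grip force is fixed at half the most. Time passes only in rows, so rows that repeat a pose let the fingers close. It gives the time, the measured TCP pose, the force, the opening and the grip force at its end, in the units of the state.
- readout.sense(): the state, without advancing time (a new reading comes with each control period).
- get_image(name): name is "scene" or "top"; returns (picture, depth): 400x640x3 uint8, red, green, blue; 400x640 float32, m along the optical axis (not along the pixel's ray), 0 where there is no reading.
- camera_params(name): a dict with "fx", "fy", "cx", "cy" (pixels), "k1" (the pictures are not rectified: a ray, as slopes to the right and down, at radius r is drawn at 1 + k1 r^2 times it, then the intrinsics apply), "cam_to_world" (4x4, takes a point from camera to world coordinates). Camera axes: x right, y down, z forward; pixel columns grow to the right and rows downward; lengths in m; the calibration is good to about 2 mm. A picture is of the moment at which its call begins. camera_params takes no time and is no camera call.
- sign_off(): hands the job in; it is judged then, once.
Trained networks look in the newest picture that a camera, given by its name, has taken for a name from the list of things; names that differ only in an ending like _2 or _b are one class to them, and where a whole thing is asked for, a point or a joint stands for the part that bears it (a point fixed in the world has none). Each returns a list of dicts, best first, with "confidence" (0 to 1); they miss things now and then, are a little off and sometimes report something else, mostly with a low value. They report only what shows in the picture. A call takes as long as a camera call. They do not tell look-alikes from the thing itself.
- models.find_in(camera, thing): "xyz" ([x, y, z] in m, in the coordinates of the camera as it stood for that picture, good to about 4 mm: the middle of the surface that is visible of it).
- models.regions_of(camera, thing): "mask" (400x640 bool, what is visible of it).
- models.landmark_of(camera, thing): "xyz" ([x, y, z] in m, in the coordinates of the camera as it stood for that picture, good to about 4 mm: a listed point, or the origin of a listed thing).
The state is a dict: "clock": time; "q": joint angles; "qvel": joint speeds; "tau": joint torques, N m; "eef_pos": TCP position; "tcp_rot": TCP orientation; "wrist_force": force on the tool from outside, world axes, zero at the start; "ft_torque": the same for the moment, N m; "finger_gap": opening from 0.0 (shut) to 1.0 (fully open); "grasp_force": force on a finger pad.
Only numpy, scipy, OpenCV 4.12 (cv2) and the standard library are available. Lean on these libraries where they do the work, as an engineer would, in place of code of your own. Each camera call takes 0.05 s, during which the arm holds its last target. There are 200 camera calls.

### The job

Pick up the small aluminium tray by its upright grip, turn it so that the two white ceramic tubes lying in it line up with the slot of the grey magazine with the long slot, and tip both tubes over the tray's low side through that slot into the magazine. Do not handle the tubes with the fingers; then stand the empty tray back down on its feet on the worktop.

Things in the scene. Friction and masses are not known exactly. Their poses are not given: they have to be found in the camera images.
- pouring_tray: Loose aluminium tray, 0.16 kg, 112 mm long (y), standing at z = 0. Origin: underside; z up. Low open lip on its -x side: edge at x -26, z 18 mm. Back wall x 18 to 24 mm, 34 high; ends closed; feet x -6 to 24 mm. Floor falls 15 degrees to the back wall, so tubes stay in if carried level and smoothly; tipped lip down about y they start to roll out past 15 degrees, and 40 degrees empties it.
- tray_grip (a point): Where to grip the tray: in its grey plastic tab, upright on the middle of the back wall, at x 21, y 0, z 62 mm of the tray; axes as the tray's. The tab is 12 mm thick (x), 50 mm wide (y), from z 30 to 82 mm; grip it across its thickness from above. Fixed instruments with a pack on top, 0.22 m high in all, stand to the left of the tray, from y = 0.47 m on.
- tube_0: White ceramic protection tube (closed rigid cylinder), 12 mm diameter, 100 mm long along its y, 0.03 kg; origin at the middle of its axis. At the start it lies in the tray, along the tray's y, against the back wall.
- tube_1: The same kind of tube, lying in the tray beside the first, on the side of the lip.
- long_magazine: Fixed grey sheet-metal box with a long slot in its top: 148 mm long (y; low ears add 13 at each end), 72 mm wide (x), rim 80 mm high. Origin: centre of underside; z up. Two windows low in its -x face. Below the slot a closed chamber 64 mm wide, floor at z 4 mm. A like box only 82 mm long, with a 74 mm slot, too short for the tubes, stands near; which is left or right varies.
- slot (a point): Centre of the long-slot box's mouth, 80 mm above its underside, axes as the box's. The mouth is 140 mm along y by 64 mm along x inside; its two long sides slope in like a funnel to a slot 140 by 30 mm, 36 mm below this point. Tubes may be tipped in from either long side.
Things that resemble listed ones, but are neither listed nor needed, are in the scene too. What is shaped like the tube_1 but brown or yellow is not meant.

How it is judged:
On the way:
1. the tray is lifted over the long-slot magazine, lined up with its slot, both tubes still in it (height (world z) of pouring_tray above 0.05 m and horizontal distance between pouring_tray and long_magazine below 0.13 m and angle between the y axis of pouring_tray and the y axis of long_magazine, either way round below 0.4 rad and distance between each of tube_0, tube_1 and pouring_tray below 0.045 m), for 0.1 s.
At the end, for the whole second after the job is handed in: Both tubes lie in the chamber of the long-slot magazine, under its slot (centres below 36 mm above its underside and within 34 mm of its centre in plan), and the tray stands still on its feet on the worktop, upright within 0.1 rad and its underside within 8 mm of the top (z of tube_0 in the frame of long_magazine between 0 and 0.036 m and horizontal distance between each of tube_0, tube_1 and long_magazine below 0.034 m and z of tube_1 in the frame of long_magazine between 0 and 0.036 m and angle between pouring_tray's own z axis and vertical below 0.1 rad and height (world z) of pouring_tray between -0.008 and 0.008 m and linear speed of pouring_tray below 0.02 m/s); the robot touches nothing.
It fails at once if the fingers handle a tube (contact force between the fingers and tube_0 above 1 N or contact force between the fingers and tube_1 above 1 N).
It also fails if it takes over 58 s, if anything falls off the work surface, if the arm or the gripper's body presses on something with over 40 N, if the wrist force passes 120 N, or if a joint passes its speed limit or range.

## Working session

There is one attempt and no reset: what is moved stays moved. The work goes in short steps, Python scripts to look and compute and a tool call to move; the robot and the scene stay as the last step left them, time stands still between calls to the robot, and variables do not carry over. Pictures are saved under pics/ and viewed, at most 12 in all, crops included, and the job is handed in when it is done.

Besides the shell and the picture viewer there is one more tool, called after "Emit:" as name([rows], argument=value, ...), one row to a line, values as JSON. apply_moves: Moves the arm, as the interface text tells. Its arguments: {"type":"object","properties":{"motion":{"type":"array"}},"required":["motion"]}

```bash
mkdir -p pics; cat > h.py <<'E'
import numpy as np, cv2
from rig import readout,get_image,camera_params,sign_off,models
def w(cam,p):
    M=np.array(camera_params(cam)["cam_to_world"]); return M[:3,:3]@np.array(p)+M[:3,3]
def cloud(cam,d):
    c=camera_params(cam); K=np.array([[c["fx"],0,c["cx"]],[0,c["fy"],c["cy"]],[0,0,1.]])
    v,u=np.mgrid[0:400,0:640]; uv=np.stack([u,v],-1).reshape(-1,1,2).astype(np.float64)
    s=cv2.undistortPoints(uv,K,np.array([c["k1"],0,0,0.])).reshape(400,640,2)
    P=np.dstack([s,np.ones((400,640))])*d[...,None]
    M=np.array(c["cam_to_world"]); P=P@M[:3,:3].T+M[:3,3]; P[d==0]=np.nan; return P
def px(cam,p):
    c=camera_params(cam); M=np.linalg.inv(np.array(c["cam_to_world"])); q=M[:3,:3]@np.array(p)+M[:3,3]
    s=q[:2]/q[2]; s=s*(1+c["k1"]*(s@s)); return np.round([c["fx"]*s[0]+c["cx"],c["fy"]*s[1]+c["cy"]]).astype(int)
E
python3 - <<'E'
from h import *
np.set_printoptions(precision=3,suppress=True)
s=readout.sense(); print(s["tcp_rot"],s["eef_pos"],s["clock"])
for cam in("scene","top"):
    im,d=get_image(cam); cv2.imwrite(f"pics/{cam}0.png",im[...,::-1]); np.savez(f"{cam}0.npz",im=im,d=d)
    for t in("pouring_tray","tray_grip","tube_0","long_magazine","slot"):
        for r in models.landmark_of(cam,t): 
            p=w(cam,r["xyz"]);print(cam,t,round(r["confidence"],2),p,px(cam,p))
E
```

```text
[[ 0.902  0.431 -0.   ]
 [ 0.431 -0.902  0.001]
 [ 0.    -0.001 -1.   ]] [ 0.237 -0.496  0.302] 0.0
scene pouring_tray 0.86 [0.472 0.376 0.002] [250 292]
scene tray_grip 0.81 [0.487 0.37  0.066] [247 261]
scene tube_0 0.75 [0.471 0.369 0.018] [253 284]
scene tube_0 0.7 [0.626 0.397 0.005] [204 257]
scene tube_0 0.58 [0.489 0.371 0.019] [248 280]
scene tube_0 0.48 [0.557 0.244 0.013] [281 243]
scene long_magazine 0.89 [ 0.556 -0.132  0.001] [399 194]
scene slot 0.75 [ 0.557 -0.126  0.078] [399 168]
top pouring_tray 0.81 [0.469 0.367 0.004] [230 231]
top tray_grip 0.9 [0.493 0.365 0.064] [226 220]
top tube_0 0.69 [0.555 0.247 0.005] [281 196]
top tube_0 0.57 [0.627 0.397 0.004] [220 166]
top tube_0 0.51 [0.482 0.368 0.012] [229 225]
top tube_0 0.51 [0.475 0.366 0.018] [230 228]
top long_magazine 0.76 [ 0.557 -0.134  0.002] [438 199]
top slot 0.9 [ 0.555 -0.133  0.081] [446 198]
```

View pics/scene0.png

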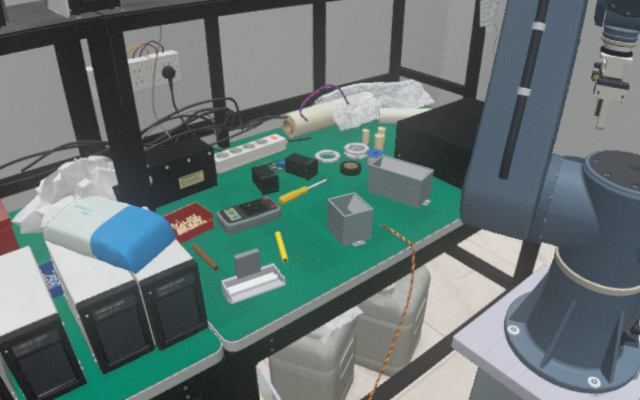

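View pics/top0.png

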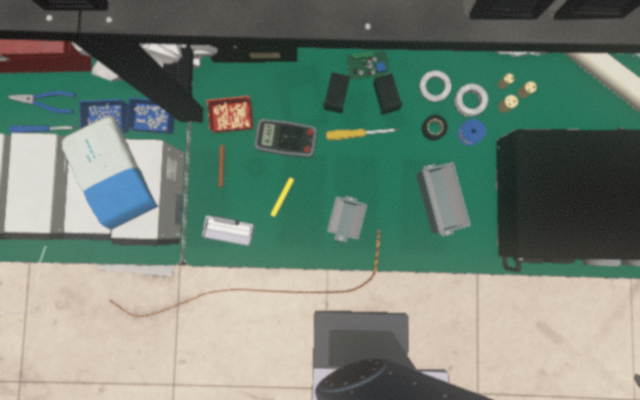

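```bash
python3 - <<'E'
from h import *
np.set_printoptions(precision=3,suppress=True)
f=np.load("top0.npz"); P=cloud("top",f["d"])
def box(n,m):
    q=P[m]; (c,sz,a)=cv2.minAreaRect((q[:,:2]*1000).astype(np.float32)); print(n,len(q),np.round(c,1),np.round(sz,1),round(a,1),"z",np.nanmin(q[:,2]),np.nanmax(q[:,2]))
X,Y,Z=P[...,0],P[...,1],P[...,2]
near=(abs(X-.48)<.08)&(abs(Y-.367)<.09)
box("tab",near&(Z>.072)&(Z<.095)); box("tray",near&(Z>.012)&(Z<.04))
def comp(n,m):
    k,l,st,ce=cv2.connectedComponentsWithStats(m.astype(np.uint8))
    for i in range(1,k):
        if st[i,4]>60: box(n,l==i)
comp("box80",(Z>.073)&(Z<.09)&(Y<.3)&(X>.3)&(X<.9))
comp("tall",(Z>.13)&(Z<.3)&(X>.2)&(X<.9)&(Y>-.2))
m=cv2.resize(f["im"][150:290,170:310],(700,700//1),interpolation=cv2.INTER_CUBIC)
cv2.imwrite("pics/crop.png",cv2.resize(m,(590,590))[...,::-1])
E
```

```text
tab 126 [492.9 364.6] [51.3 12. ] 80.9 z 0.07216560079774825 0.0868868750494769
tray 913 [472.3 368.3] [114.8  53.7] 80.8 z 0.012047234945766094 0.038591249849926346
box80 110 [887.9 257.7] [ 3.9 82.6] 1.6 z 0.07317822512759542 0.08964686642105146
box80 353 [ 565.4 -271. ] [278.2   4.5] 1.0 z 0.07301340660224209 0.08998666209818706
box80 568 [ 557.5 -132.8] [148.6  73.8] 15.5 z 0.07301386553628397 0.08560310704072127
box80 356 [506.  89.] [73.  82.8] 76.7 z 0.07306278548193434 0.08515619903265614
box80 75 [ 419.4 -318.9] [ 9.  45.1] 1.6 z 0.08436929448779096 0.08991926117949856
box80 89 [ 421.2 -384.6] [ 9.  47.5] 1.7 z 0.07452970575003826 0.08997070654073158
tall 1883 [797.8 487.7] [142.9  87.3] 9.4 z 0.13002321229951064 0.299874309619352
tall 17221 [568.4 654.6] [340.4 268.8] 89.9 z 0.130002409799029 0.21697600260965966
tall 1016 [224.9  68.9] [  7.8 141.3] 19.1 z 0.20079440844692364 0.29998064508802547
```

View pics/crop.png

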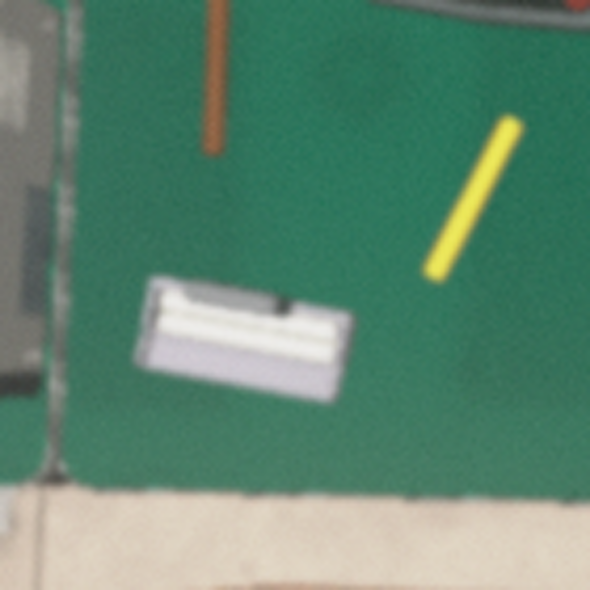

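Two frames and a crop agree. The tray with the two white tubes is at top px (228,229). The look-alikes for the tubes are the brown rod (221,166) and the yellow rod (282,196). For the magazine there is the short box (347,217) and the long box (444,199). I choose the tray at (228,229) and the long box at (444,199), which measures 148 mm.

The tool can only turn about its own z. I will therefore grip the tab across its 50 mm width, so the tray can pivot about its y axis in the pads. To tip it, I hook its feet against the magazine rim.

Emit:
apply_moves([
  {"delta_pos":[2.5,-2.7,0],"turn":-0.1,"fingers":100},
  {"delta_pos":[5,-5.5,0],"turn":-0.21,"fingers":100},
  {"delta_pos":[7.5,-8.2,0],"turn":-0.32,"fingers":100},
  {"delta_pos":[10,-11,0],"turn":-0.43,"fingers":100},
  {"delta_pos":[12.5,-13.7,0],"turn":-0.54,"fingers":100},
  {"delta_pos":[15,-16.4,0],"turn":-0.64,"fingers":100},
  {"delta_pos":[17.5,-19.2,0],"turn":-0.75,"fingers":100},
  {"delta_pos":[20,-22,0],"turn":-0.86,"fingers":100},
])

```text
clock: 1.27
eef_pos: [0.3228, -0.2098, 0.3029]
tcp_rot: [[0.257, 0.966, 0.001], [0.966, -0.257, -0.0], [-0.0, 0.001, -1.0]]
wrist_force: [0.7, -0.8, 1.2]
finger_gap: 1.002
grasp_force: 0.0
```

```bash
cat > go.py <<'E'
import sys; from h import *
# go.py x y z yaw_deg(tool x): shift in tool axes (cm) and turn
a=list(map(float,sys.argv[1:])); s=readout.sense(); R=np.array(s["tcp_rot"]); p=np.array(s["eef_pos"])
yaw=np.degrees(np.arctan2(R[1,0],R[0,0])); t=(a[3]-yaw+180)%360-180
np.set_printoptions(precision=3,suppress=True)
print("clock",round(s["clock"],2),"p",p,"yaw",round(yaw,1),"q",np.array(s["q"]),"gap",s["finger_gap"],s["grasp_force"],"F",np.array(s["wrist_force"]))
print("delta cm",R.T@(np.array(a[:3])-p)*100,"turn",-np.radians(t))
E
python3 go.py .4914 .3547 .30 170.9
```

```text
clock 1.27 p [ 0.323 -0.21   0.303] yaw 75.1 q [-0.698  0.041  2.04   0.     1.06  -0.437] gap 1.0016021821264356 0.0 F [ 0.701 -0.753  1.161]
delta cm [58.892  1.773  0.278] turn -1.6720743062549468
```

Emit:
apply_moves([
  {"delta_pos":[3.7,0.1,0],"turn":-0.1,"fingers":100},
  {"delta_pos":[7.4,0.2,0],"turn":-0.21,"fingers":100},
  {"delta_pos":[11.1,0.3,0],"turn":-0.32,"fingers":100},
  {"delta_pos":[14.8,0.4,0],"turn":-0.43,"fingers":100},
  {"delta_pos":[18.5,0.5,0],"turn":-0.54,"fingers":100},
  {"delta_pos":[22.2,0.7,0],"turn":-0.64,"fingers":100},
  {"delta_pos":[26,0.8,0],"turn":-0.75,"fingers":100},
  {"delta_pos":[29.6,0.9,0],"turn":-0.86,"fingers":100},
])

```text
clock: 1.93
eef_pos: [0.4091, 0.074, 0.303]
tcp_rot: [[-0.565, 0.825, 0.001], [0.825, 0.565, 0.0], [-0.0, 0.001, -1.0]]
wrist_force: [1.0, -0.6, 0.3]
finger_gap: 1.001
grasp_force: 0.0
```

```bash
python3 go.py .4914 .3547 .25 170.9
```

```text
clock 1.93 p [0.409 0.074 0.303] yaw 124.4 q [ 0.067  0.101  1.973  0.     1.066 -0.534] gap 1.0009476463749127 0.0 F [ 0.978 -0.557  0.282]
delta cm [18.512 22.649  5.309] turn -0.8112948086281778
```

Emit:
apply_moves([
  {"delta_pos":[2.3,2.8,0.2],"turn":-0.1,"fingers":100},
  {"delta_pos":[4.6,5.6,0.5],"turn":-0.2,"fingers":100},
  {"delta_pos":[7,8.5,1],"turn":-0.3,"fingers":100},
  {"delta_pos":[9.3,11.3,1.5],"turn":-0.41,"fingers":100},
  {"delta_pos":[11.6,14.1,2],"turn":-0.51,"fingers":100},
  {"delta_pos":[14,17,3],"turn":-0.61,"fingers":100},
  {"delta_pos":[16.2,19.8,4],"turn":-0.71,"fingers":100},
  {"delta_pos":[18.5,22.6,5.3],"turn":-0.81,"fingers":100},
])

```text
clock: 2.6
eef_pos: [0.4928, 0.3537, 0.2497]
tcp_rot: [[-0.987, 0.16, 0.001], [0.16, 0.987, 0.001], [-0.001, 0.001, -1.0]]
wrist_force: [0.4, -0.1, 1.1]
finger_gap: 1.001
grasp_force: 0.0
```

```bash
python3 go.py .4914 .3547 .132 170.9
```

```text
clock 2.6 p [0.493 0.354 0.25 ] yaw 170.8 q [ 0.546  0.508  1.551 -0.     1.081 -0.864] gap 1.0012217520171183 0.0 F [ 0.437 -0.141  1.063]
delta cm [ 0.165  0.064 11.768] turn -0.0017030919288559588
```

Emit:
apply_moves([
  {"delta_pos":[0.1,0,2],"turn":0,"fingers":100},
  {"delta_pos":[0.2,0,4],"turn":0,"fingers":100},
  {"delta_pos":[0.2,0,6],"turn":0,"fingers":100},
  {"delta_pos":[0.2,0,8],"turn":0,"fingers":100},
  {"delta_pos":[0.2,0,9.5],"turn":0,"fingers":100},
  {"delta_pos":[0.2,0,11],"turn":0,"fingers":95},
  {"delta_pos":[0.2,0,11.8],"turn":0,"fingers":85},
  {"delta_pos":[0.2,0,11.8],"turn":0,"fingers":80},
])

```text
clock: 3.27
eef_pos: [0.4899, 0.3517, 0.1301]
tcp_rot: [[-0.986, 0.165, -0.002], [0.165, 0.986, -0.001], [0.002, -0.002, -1.0]]
wrist_force: [0.6, -0.4, 0.1]
finger_gap: 0.851
grasp_force: 0.0
```

```bash
python3 go.py .4914 .3547 .132 170.9; python3 - <<'E'
from h import *
im,d=get_image("scene"); a=im[180:320,170:330]; cv2.imwrite("pics/g1.png",cv2.resize(a,(640,560),interpolation=cv2.INTER_CUBIC)[...,::-1])
E
```

```text
clock 3.27 p [0.49  0.352 0.13 ] yaw 170.5 q [ 0.545  0.662  1.629 -0.     0.853 -0.86 ] gap 0.8512451150368683 0.0 F [ 0.58  -0.422  0.073]
delta cm [-0.098  0.323 -0.187] turn -0.006987684862955288
```

View pics/g1.png

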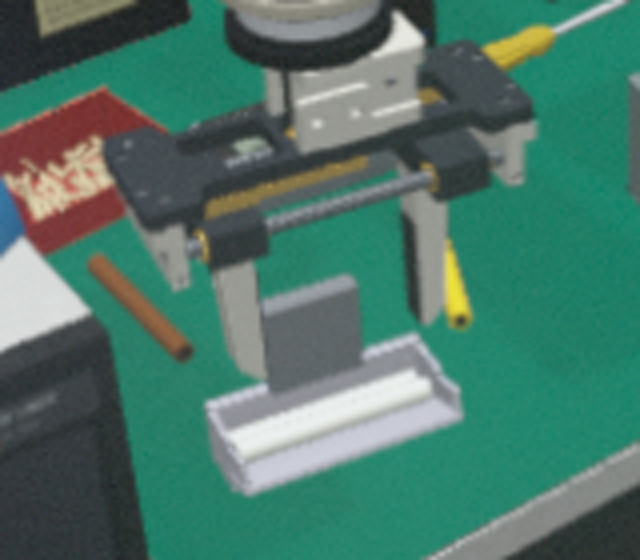

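The crop shows the two pads either side of the grey tab, at crop px 240,320 and 425,270. The tab is between them and both tubes are in the tray. I will close slowly.

Emit:
apply_moves([
  {"delta_pos":[-0.1,0,-0.1],"turn":0,"fingers":76},
  {"delta_pos":[-0.1,0,-0.1],"turn":0,"fingers":72},
  {"delta_pos":[-0.1,0,-0.1],"turn":0,"fingers":68},
  {"delta_pos":[-0.1,0,-0.1],"turn":0,"fingers":64},
  {"delta_pos":[-0.1,0,-0.1],"turn":0,"fingers":60},
  {"delta_pos":[-0.1,0,-0.1],"turn":0,"fingers":56},
  {"delta_pos":[-0.1,0,-0.1],"turn":0,"fingers":52},
  {"delta_pos":[-0.1,0,-0.1],"turn":0,"fingers":20},
])

```text
clock: 3.98
eef_pos: [0.4917, 0.3521, 0.1332]
tcp_rot: [[-0.986, 0.165, 0.001], [0.165, 0.986, 0.001], [-0.001, 0.001, -1.0]]
wrist_force: [0.1, 4.0, 6.7]
finger_gap: 0.535
grasp_force: 30.0
```

Emit:
apply_moves([
  {"delta_pos":[0,0,0],"turn":0,"fingers":20},
  {"delta_pos":[0,0,0],"turn":0,"fingers":20},
  {"delta_pos":[0,0,-0.2],"turn":0,"fingers":20},
  {"delta_pos":[0,0,-0.4],"turn":0,"fingers":20},
  {"delta_pos":[0,0,-0.6],"turn":0,"fingers":20},
  {"delta_pos":[0,0,-0.6],"turn":0,"fingers":20},
])

```text
clock: 4.48
eef_pos: [0.4913, 0.3516, 0.1387]
tcp_rot: [[-0.986, 0.165, -0.001], [0.165, 0.986, -0.001], [0.001, -0.001, -1.0]]
wrist_force: [-0.4, -0.2, -2.8]
finger_gap: 0.541
grasp_force: 30.0
```

```bash
cat > tray.py <<'E'
from h import *
import sys
# fit tray pose: lip/back heights along tray x, using scene camera masked cloud
s=readout.sense(); R=np.array(s["tcp_rot"]); g=np.array(s["eef_pos"])+0.065*R[:,2]
def rel(cam):
    im,d=get_image(cam); P=cloud(cam,d); 
    m=None
    for r in models.regions_of(cam,"pouring_tray")[:1]: m=r["mask"]
    return im,(P[m]-g)@np.c_[-R[:,0],R[:,1],[0,0,1]],m
im,q,m=rel("scene"); cv2.imwrite("pics/tray_last.png",im[...,::-1])
q=q[np.isfinite(q).all(1)]
for a in np.arange(-.08,.03,.008):
    k=(q[:,0]>=a)&(q[:,0]<a+.008)
    if k.sum()>5: print(round(a+.004,3),k.sum(),"z pct",np.round(np.percentile(q[k,2],[5,25,50,75,95])*1000,1),"y",np.round(np.percentile(q[k,1],[3,97])*1000))
E
python3 tray.py; python3 go.py .5 .35 .135 170.9
```

```text
-0.052 68 z pct [-53.3 -51.5 -50.3 -48.8 -41. ] y [-54.  54.]
-0.044 156 z pct [-53.2 -52.3 -50.9 -49.4 -38.7] y [-53.  57.]
-0.036 134 z pct [-55.3 -54.1 -52.9 -51.6 -39.8] y [-53.  57.]
-0.028 116 z pct [-57.8 -56.2 -54.9 -53.2 -37.3] y [-54.  58.]
-0.02 35 z pct [-65.3 -55.8 -46.  -39.1 -35.5] y [-54.  57.]
-0.012 198 z pct [-49.6 -32.4 -15.8   0.6  11.1] y [-54.  57.]
-0.004 747 z pct [-49.4 -41.4 -31.7  -5.7  13.5] y [-48.  50.]
0.004 21 z pct [-44.1 -34.3  12.8  13.8  14.4] y [-28.  53.]
clock 4.58 p [0.491 0.352 0.139] yaw 170.5 q [ 0.544  0.651  1.624 -0.     0.867 -0.861] gap 0.536072328555553 29.998653531074524 F [ 0.277 -0.297 -2.78 ]
delta cm [-0.884 -0.02   0.353] turn -0.00697930755158204
```

Emit:
apply_moves([
  {"delta_pos":[0,0,-0.4],"turn":0,"fingers":20},
  {"delta_pos":[0,0,-1.2],"turn":0,"fingers":20},
  {"delta_pos":[0,-0.2,-2.6],"turn":0,"fingers":20},
  {"delta_pos":[0,-0.7,-4.6],"turn":0,"fingers":20},
  {"delta_pos":[0,-1.5,-6.8],"turn":0,"fingers":20},
  {"delta_pos":[0,-2.6,-8.8],"turn":0,"fingers":20},
  {"delta_pos":[0,-4,-10.3],"turn":0,"fingers":20},
  {"delta_pos":[0,-5.6,-11],"turn":0,"fingers":20},
])

```text
clock: 5.25
eef_pos: [0.4826, 0.2966, 0.2523]
tcp_rot: [[-0.986, 0.164, 0.004], [0.164, 0.986, 0.002], [-0.003, 0.003, -1.0]]
wrist_force: [0.5, 1.0, -2.5]
finger_gap: 0.532
grasp_force: 30.0
```

```bash
python3 tray.py; python3 go.py .578 -.206 .245 105.5
```

```text
-0.052 59 z pct [-52.5 -51.6 -50.4 -49.6 -41.9] y [-52.  52.]
-0.044 155 z pct [-53.2 -51.8 -50.9 -49.8 -38.4] y [-52.  57.]
-0.036 115 z pct [-54.9 -53.7 -53.1 -51.5 -38.5] y [-52.  57.]
-0.028 126 z pct [-57.  -55.8 -54.9 -53.1 -37.8] y [-52.  57.]
-0.02 44 z pct [-61.9 -56.5 -47.8 -42.2 -35.7] y [-52.  57.]
-0.012 114 z pct [-52.5 -41.8 -25.   -6.8   8.6] y [-52.  56.]
-0.004 928 z pct [-49.3 -41.3 -30.9  -5.4  12.7] y [-47.  51.]
0.004 38 z pct [-47.8 -34.   13.1  13.5  14.6] y [-37.  56.]
clock 5.35 p [0.482 0.295 0.252] yaw 170.4 q [ 0.467  0.435  1.663 -0.     1.04  -0.937] gap 0.5316356245262671 29.99851405620575 F [-0.996  0.716 -2.001]
delta cm [-17.749 -47.854   0.628] turn 1.1333948662204993
```

Emit:
apply_moves([
  {"delta_pos":[-0.1,-0.2,0],"turn":0.006,"fingers":20},
  {"delta_pos":[-0.3,-0.7,0],"turn":0.017,"fingers":20},
  {"delta_pos":[-0.6,-1.7,0],"turn":0.04,"fingers":20},
  {"delta_pos":[-1.1,-3.1,0],"turn":0.074,"fingers":20},
  {"delta_pos":[-1.9,-5,0],"turn":0.119,"fingers":20},
  {"delta_pos":[-2.8,-7.4,0],"turn":0.176,"fingers":20},
  {"delta_pos":[-3.7,-10.1,0],"turn":0.238,"fingers":20},
  {"delta_pos":[-4.8,-12.9,0],"turn":0.306,"fingers":20},
])

```text
clock: 6.02
eef_pos: [0.5081, 0.1601, 0.2483]
tcp_rot: [[-0.889, 0.457, -0.001], [0.457, 0.889, -0.0], [0.001, -0.001, -1.0]]
wrist_force: [1.1, 0.1, -2.5]
finger_gap: 0.537
grasp_force: 30.0
```

Emit:
apply_moves([
  {"delta_pos":[-1.9,-2.4,0],"turn":0.068,"fingers":20},
  {"delta_pos":[-3.8,-4.8,0],"turn":0.136,"fingers":20},
  {"delta_pos":[-5.6,-7.3,0],"turn":0.204,"fingers":20},
  {"delta_pos":[-7.5,-9.7,0],"turn":0.272,"fingers":20},
  {"delta_pos":[-9.4,-12.1,0],"turn":0.34,"fingers":20},
  {"delta_pos":[-11.3,-14.5,0],"turn":0.408,"fingers":20},
  {"delta_pos":[-13.2,-16.9,0],"turn":0.476,"fingers":20},
  {"delta_pos":[-14.9,-19.1,0],"turn":0.538,"fingers":20},
])

```text
clock: 6.68
eef_pos: [0.5541, -0.0786, 0.2483]
tcp_rot: [[-0.528, 0.849, -0.001], [0.849, 0.528, 0.0], [0.0, -0.001, -1.0]]
wrist_force: [0.1, 0.8, -2.1]
finger_gap: 0.534
grasp_force: 30.0
```

Emit:
apply_moves([
  {"delta_pos":[-2.4,-0.9,0],"turn":0.057,"fingers":20},
  {"delta_pos":[-4.8,-1.9,0],"turn":0.113,"fingers":20},
  {"delta_pos":[-6.9,-2.7,0],"turn":0.164,"fingers":20},
  {"delta_pos":[-8.6,-3.3,0],"turn":0.204,"fingers":20},
  {"delta_pos":[-10,-3.9,0],"turn":0.238,"fingers":20},
  {"delta_pos":[-11.2,-4.3,0],"turn":0.266,"fingers":20},
  {"delta_pos":[-11.9,-4.6,0],"turn":0.283,"fingers":20},
  {"delta_pos":[-12.1,-4.7,0],"turn":0.289,"fingers":20},
])

```text
clock: 7.35
eef_pos: [0.5788, -0.2047, 0.2485]
tcp_rot: [[-0.267, 0.964, -0.0], [0.964, 0.267, 0.0], [0.0, -0.0, -1.0]]
wrist_force: [1.0, 0.4, -3.2]
finger_gap: 0.537
grasp_force: 30.0
```

```bash
python3 tray.py; python3 go.py .578 -.206 .223 105.5; python3 - <<'E'
from h import *
im=cv2.imread("pics/tray_last.png")[60:260,300:540]
t,_=get_image("top"); t=t[110:290,360:560,::-1]
cv2.imwrite("pics/c2.png",np.vstack([cv2.resize(im,(360,300)),cv2.resize(t,(360,300))]))
E
```

```text
-0.052 18 z pct [-51.5 -49.8 -49.  -48.2 -41.1] y [-55.  56.]
-0.044 57 z pct [-52.5 -51.1 -50.4 -48.7 -38.5] y [-54.  57.]
-0.036 30 z pct [-53.9 -52.9 -51.5 -46.4 -38.9] y [-54.  56.]
-0.028 32 z pct [-60.9 -54.7 -50.8 -40.5 -37.9] y [-54.  57.]
-0.02 34 z pct [-61.8 -54.8 -49.1 -42.4 -36.5] y [-55.  57.]
-0.012 173 z pct [-48.3 -36.3 -17.3  -2.1   9.7] y [-55.  51.]
-0.004 344 z pct [-47.6 -40.4 -31.2  -7.   12.4] y [-47.  49.]
clock 7.45 p [ 0.579 -0.204  0.249] yaw 105.6 q [-0.414  0.522  1.532  0.     1.089 -0.686] gap 0.5360878851072636 29.998785853385925 F [-0.352  0.59  -2.877]
delta cm [-0.207 -0.126  2.554] turn 0.001502965651347776
```

View pics/c2.png

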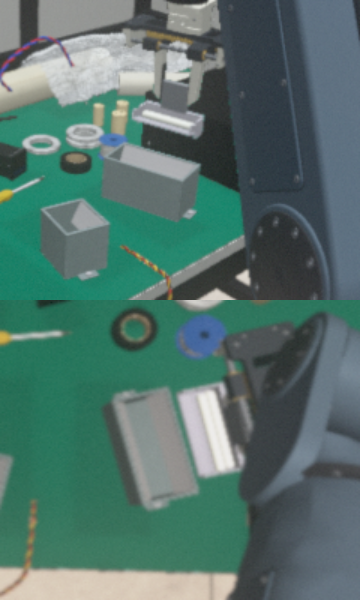

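Emit:
apply_moves([
  {"delta_pos":[0,0,0.4],"turn":0,"fingers":20},
  {"delta_pos":[0,0,1.2],"turn":0,"fingers":20},
  {"delta_pos":[0,0,2.2],"turn":0,"fingers":20},
  {"delta_pos":[0,0,3.2],"turn":0,"fingers":20},
  {"delta_pos":[0,0,3.8],"turn":0,"fingers":20},
  {"delta_pos":[0,0,4.1],"turn":0,"fingers":20},
  {"delta_pos":[0.1,0,4.1],"turn":0,"fingers":20},
  {"delta_pos":[0.3,0,4.1],"turn":0,"fingers":20},
])

```text
clock: 8.17
eef_pos: [0.578, -0.201, 0.2077]
tcp_rot: [[-0.268, 0.963, 0.0], [0.963, 0.268, -0.0], [-0.0, -0.0, -1.0]]
wrist_force: [0.5, -0.8, -2.5]
finger_gap: 0.537
grasp_force: 30.0
```

```bash
python3 tray.py; python3 go.py .578 -.206 .207 105.5;python3 - <<'E'
from h import *
im=cv2.imread("pics/tray_last.png")[100:220,360:520]
cv2.imwrite("pics/c3.png",cv2.resize(im,(640,480),interpolation=cv2.INTER_CUBIC))
E
```

```text
-0.052 43 z pct [-52.7 -51.1 -50.2 -49.1 -42.6] y [-55.  48.]
-0.044 61 z pct [-53.  -51.4 -50.5 -43.2 -36.1] y [-55.  58.]
-0.036 41 z pct [-54.  -53.6 -52.4 -49.6 -38.4] y [-55.  57.]
-0.028 66 z pct [-62.4 -55.6 -54.3 -47.9 -36.3] y [-56.  57.]
-0.02 24 z pct [-62.6 -54.7 -48.  -43.5 -37.4] y [-56.  56.]
-0.012 158 z pct [-49.  -34.9 -16.6   0.4  10.7] y [-54.  55.]
-0.004 425 z pct [-48.6 -41.8 -32.1  -9.4  12. ] y [-47.  50.]
0.004 15 z pct [-48.8 -40.1 -33.8 -30.2  12.8] y [-51.  54.]
clock 8.27 p [ 0.578 -0.201  0.208] yaw 105.6 q [-0.41   0.567  1.567  0.     1.007 -0.683] gap 0.5386333925692253 29.99867409467697 F [-0.354 -0.427 -2.212]
delta cm [-0.506 -0.148  0.113] turn 0.0016516643253485772
```

View pics/c3.png

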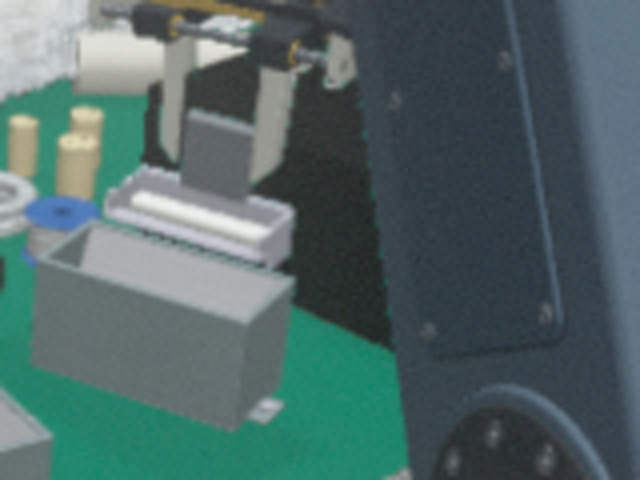

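Emit:
apply_moves([
  {"delta_pos":[0.2,0,0.05],"turn":0,"fingers":20},
  {"delta_pos":[0.4,0,0.1],"turn":0,"fingers":20},
  {"delta_pos":[0.6,0,0.1],"turn":0,"fingers":20},
  {"delta_pos":[0.8,0,0.1],"turn":0,"fingers":20},
  {"delta_pos":[1.0,0,0.0],"turn":0,"fingers":20},
  {"delta_pos":[1.2,0,-0.05],"turn":0,"fingers":20},
])

```text
clock: 8.77
eef_pos: [0.5751, -0.1898, 0.2086]
tcp_rot: [[-0.269, 0.963, 0.002], [0.963, 0.269, -0.002], [-0.002, 0.001, -1.0]]
wrist_force: [1.7, -5.4, -3.7]
finger_gap: 0.536
grasp_force: 30.0
```

```bash
python3 tray.py; python3 go.py .578 -.206 .207 105.5
```

```text
-0.052 17 z pct [-53.4 -52.2 -51.2 -49.9 -43.3] y [-47.  56.]
-0.044 75 z pct [-54.4 -53.4 -52.3 -50.7 -39.6] y [-56.  56.]
-0.036 46 z pct [-54.8 -53.7 -53.3 -49.8 -39.7] y [-56.  56.]
-0.028 70 z pct [-65.1 -56.2 -55.6 -53.2 -40.5] y [-56.  56.]
-0.02 33 z pct [-59.2 -57.3 -51.4 -41.2 -36.2] y [-56.  55.]
-0.012 99 z pct [-54.2 -37.1  -8.9   4.5  11.8] y [-56.  56.]
-0.004 423 z pct [-48.6 -40.4 -29.5 -10.3  10.2] y [-51.  52.]
0.004 64 z pct [-50.4 -48.2 -41.2 -35.5 -24.8] y [-54.  50.]
clock 8.87 p [ 0.575 -0.19   0.209] yaw 105.6 q [-0.395  0.555  1.586 -0.001  0.998 -0.667] gap 0.5369901000454804 29.997535943984985 F [ 1.918 -3.453 -3.064]
delta cm [-1.655 -0.158  0.168] turn 0.0015832553257905473
```

Emit:
apply_moves([
  {"delta_pos":[0.5,0,-0.05],"turn":0,"fingers":20},
  {"delta_pos":[1.0,0,-0.15],"turn":0,"fingers":20},
  {"delta_pos":[1.5,0,-0.2],"turn":0,"fingers":20},
  {"delta_pos":[2.0,0,-0.25],"turn":0,"fingers":20},
  {"delta_pos":[2.5,0,-0.25],"turn":0,"fingers":20},
  {"delta_pos":[3.0,0,-0.2],"turn":0,"fingers":20},
  {"delta_pos":[3.4,0,-0.15],"turn":0,"fingers":20},
  {"delta_pos":[3.8,0,-0.1],"turn":0,"fingers":20},
])

```text
clock: 9.53
eef_pos: [0.5652, -0.1533, 0.2107]
tcp_rot: [[-0.269, 0.963, 0.003], [0.963, 0.269, -0.002], [-0.003, 0.002, -1.0]]
wrist_force: [0.7, -4.0, 5.3]
finger_gap: 0.534
grasp_force: 30.0
```

```bash
python3 go.py .578 -.206 .207 105.5;python3 - <<'E'
from h import *
im=get_image("scene")[0][100:220,360:520,::-1]
cv2.imwrite("pics/c4.png",cv2.resize(im,(640,480),interpolation=cv2.INTER_CUBIC))
E
```

```text
clock 9.53 p [ 0.565 -0.153  0.211] yaw 105.6 q [-0.344  0.52   1.641 -0.001  0.977 -0.615] gap 0.5342028135257642 29.998242259025574 F [ 0.717 -3.96   5.325]
delta cm [-5.422 -0.184  0.388] turn 0.0014298566912070067
```

View pics/c4.png

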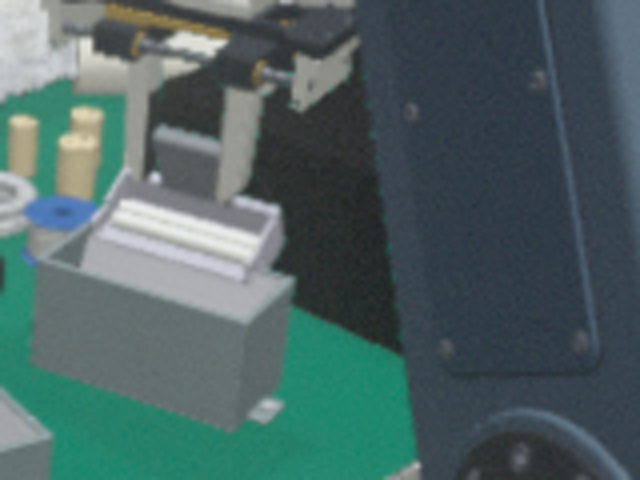

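The tray has tilted about 35° over the rim and the tubes are at the lip, around crop px (190,225). I will tip it further.

Emit:
apply_moves([
  {"delta_pos":[0.4,0,0.05],"turn":0,"fingers":20},
  {"delta_pos":[0.8,0,0.15],"turn":0,"fingers":20},
  {"delta_pos":[1.2,0,0.3],"turn":0,"fingers":20},
  {"delta_pos":[1.2,0,0.3],"turn":0,"fingers":20},
  {"delta_pos":[1.2,0,0.3],"turn":0,"fingers":20},
])

```text
clock: 10.0
eef_pos: [0.5617, -0.141, 0.2068]
tcp_rot: [[-0.269, 0.963, 0.001], [0.963, 0.269, -0.0], [-0.001, 0.001, -1.0]]
wrist_force: [0.9, -1.2, 4.5]
finger_gap: 0.533
grasp_force: 30.0
```

```bash
python3 go.py .578 -.206 .207 105.5;python3 - <<'E'
from h import *
im=get_image("scene")[0][100:220,360:520,::-1]
cv2.imwrite("pics/c5.png",cv2.resize(im,(640,480),interpolation=cv2.INTER_CUBIC))
E
```

```text
clock 10.0 p [ 0.562 -0.141  0.207] yaw 105.6 q [-0.326  0.515  1.661  0.     0.964 -0.599] gap 0.5329712035247243 30.00045597553253 F [ 0.85  -1.167  4.478]
delta cm [-6.7   -0.174 -0.016] turn 0.0016905859736787597
```

View pics/c5.png

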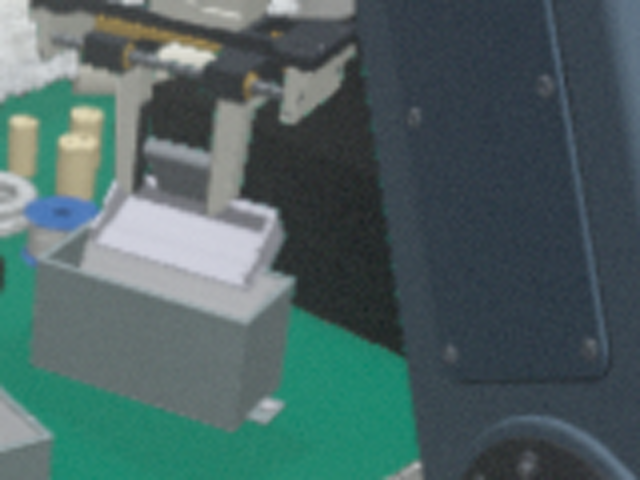

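The tray is empty, and only the bare floor shows at crop px (175,240). Next I level it by dragging it back out with its floor riding on the rim.

Emit:
apply_moves([
  {"delta_pos":[-0.5,0,-0.1],"turn":0,"fingers":20},
  {"delta_pos":[-1.1,0,-0.2],"turn":0,"fingers":20},
  {"delta_pos":[-1.7,0,-0.25],"turn":0,"fingers":20},
  {"delta_pos":[-2.3,0,-0.3],"turn":0,"fingers":20},
  {"delta_pos":[-2.9,0,-0.3],"turn":0,"fingers":20},
  {"delta_pos":[-3.5,0,-0.2],"turn":0,"fingers":20},
  {"delta_pos":[-4.0,0,-0.1],"turn":0,"fingers":20},
  {"delta_pos":[-4.6,0,0.05],"turn":0,"fingers":20},
])

```text
clock: 10.72
eef_pos: [0.5737, -0.1861, 0.2057]
tcp_rot: [[-0.268, 0.963, -0.0], [0.963, 0.268, 0.0], [0.0, -0.0, -1.0]]
wrist_force: [-0.8, 5.0, 4.9]
finger_gap: 0.539
grasp_force: 30.0
```

```bash
python3 tray.py; python3 go.py .578 -.206 .207 105.5;python3 - <<'E'
from h import *
im=cv2.imread("pics/tray_last.png")[100:220,360:520]
cv2.imwrite("pics/c6.png",cv2.resize(im,(640,480),interpolation=cv2.INTER_CUBIC))
E
```

```text
-0.036 41 z pct [-59.1 -57.9 -56.2 -54.7 -44.2] y [-56.  53.]
-0.028 79 z pct [-59.3 -57.5 -56.8 -55.6 -47.8] y [-55.  55.]
-0.02 59 z pct [-58.5 -57.2 -56.5 -55.8 -45.3] y [-56.  55.]
-0.012 71 z pct [-59.1 -57.7 -56.8 -51.8 -25.8] y [-56.  56.]
-0.004 212 z pct [-58.8 -41.2  -4.4   7.5  14.1] y [-55.  54.]
0.004 261 z pct [-59.  -48.3 -32.1 -22.5  -5.2] y [-55.  54.]
0.012 270 z pct [-58.5 -54.3 -47.6 -41.4 -32.1] y [-49.  53.]
0.02 6 z pct [-60.9 -60.1 -57.8 -56.4 -38.3] y [-37.  25.]
clock 10.82 p [ 0.574 -0.187  0.206] yaw 105.5 q [-0.391  0.556  1.593 -0.001  0.992 -0.662] gap 0.5322998322601817 30.000519454479218 F [-1.284  0.678  2.808]
delta cm [-1.972 -0.119 -0.139] turn 0.0008620841665515757
```

View pics/c6.png

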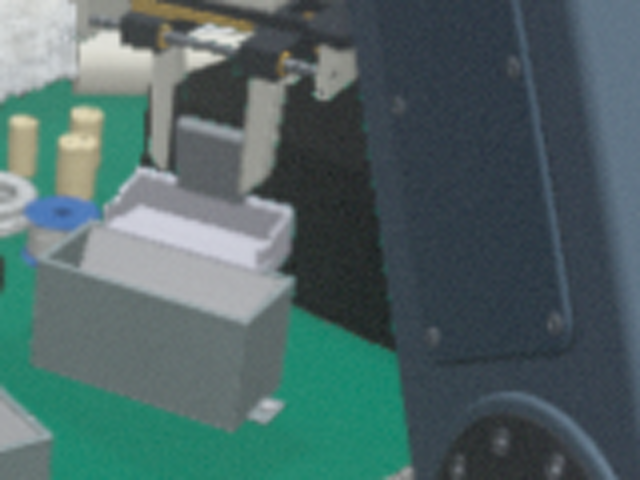

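The picture shows the tray floor level, so about 15° of tilt is left. I will level it a bit more, back off and lift.

Emit:
apply_moves([
  {"delta_pos":[-0.5,0,0.15],"turn":0,"fingers":20},
  {"delta_pos":[-0.9,0,0.4],"turn":0,"fingers":20},
  {"delta_pos":[-1.3,0,0.6],"turn":0,"fingers":20},
  {"delta_pos":[-1.7,0,0.6],"turn":0,"fingers":20},
  {"delta_pos":[-2.1,0,0],"turn":0,"fingers":20},
  {"delta_pos":[-2.3,0,-1.5],"turn":0,"fingers":20},
  {"delta_pos":[-2.3,0,-4],"turn":0,"fingers":20},
  {"delta_pos":[-2.3,0,-6],"turn":0,"fingers":20},
])

```text
clock: 11.48
eef_pos: [0.5798, -0.2083, 0.2668]
tcp_rot: [[-0.268, 0.963, -0.0], [0.963, 0.268, -0.001], [-0.0, -0.001, -1.0]]
wrist_force: [0.2, 0.3, -2.3]
finger_gap: 0.533
grasp_force: 30.0
```

```bash
python3 tray.py; python3 go.py .4913 .3516 .265 170.5; python3 - <<'E'
from h import *
P=cloud("top",get_image("top")[1]); 
for t in("tube_0",):
  for r in models.landmark_of("top",t)+models.landmark_of("scene",t): print(w("top",r["xyz"]).round(3),r["confidence"])
im,d=get_image("top"); cv2.imwrite("pics/c7.png",cv2.resize(im[150:250,390:520],(780,600),interpolation=cv2.INTER_CUBIC)[...,::-1])
E
```

```text
-0.044 57 z pct [-53.3 -51.6 -49.9 -47.8 -39.3] y [-55.  54.]
-0.036 38 z pct [-54.3 -52.3 -50.7 -46.9 -38.5] y [-55.  56.]
-0.028 46 z pct [-55.8 -54.4 -52.5 -45.9 -38. ] y [-56.  54.]
-0.02 48 z pct [-63.  -56.2 -54.7 -45.8 -36.9] y [-55.  54.]
-0.012 74 z pct [-58.8 -57.3 -41.5  -8.2  10.5] y [-56.  54.]
-0.004 474 z pct [-58.6 -43.  -27.2  -5.6  14. ] y [-54.  48.]
0.004 209 z pct [-60.2 -54.4 -46.7 -38.9 -27.5] y [-50.  53.]
clock 11.58 p [ 0.581 -0.209  0.269] yaw 105.6 q [-0.42   0.504  1.506 -0.001  1.126 -0.692] gap 0.53389355262057 29.999602138996124 F [ 0.546  0.217 -1.627]
delta cm [56.366  6.424  0.193] turn -1.1330493641000623
[0.626 0.393 0.009] 0.74
[ 0.553 -0.124  0.009] 0.63
[0.559 0.246 0.01 ] 0.46
[ 0.563 -0.159  0.011] 0.42
[0.421 0.382 0.07 ] 0.67
[0.454 0.223 0.039] 0.58
```

View pics/c7.png

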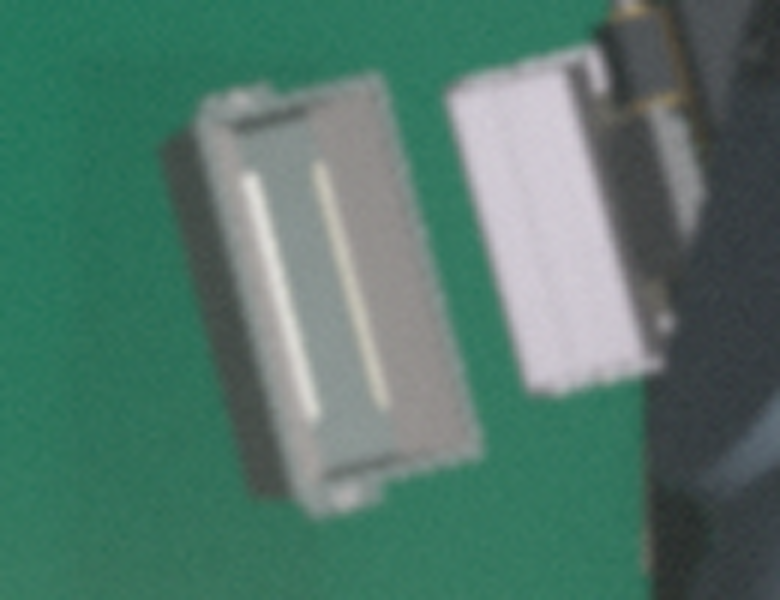

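The crop shows both tubes lying in the chamber, at crop px (280,295) and (350,285). The tray is empty and nearly level. I will carry it back to its old free spot.

Emit:
apply_moves([
  {"delta_pos":[2,0.2,0],"turn":-0.04,"fingers":20},
  {"delta_pos":[5.5,0.6,0],"turn":-0.11,"fingers":20},
  {"delta_pos":[9.5,1.1,0],"turn":-0.19,"fingers":20},
  {"delta_pos":[13.6,1.5,0],"turn":-0.27,"fingers":20},
  {"delta_pos":[17.7,2,0],"turn":-0.35,"fingers":20},
  {"delta_pos":[21.8,2.5,0],"turn":-0.43,"fingers":20},
  {"delta_pos":[25.9,2.9,0],"turn":-0.51,"fingers":20},
  {"delta_pos":[30,3.4,0],"turn":-0.6,"fingers":20},
])

```text
clock: 12.45
eef_pos: [0.5308, 0.0921, 0.2646]
tcp_rot: [[-0.768, 0.64, -0.002], [0.64, 0.768, -0.0], [0.001, -0.001, -1.0]]
wrist_force: [-0.7, -0.4, -2.9]
finger_gap: 0.539
grasp_force: 30.0
```

Emit:
apply_moves([
  {"delta_pos":[2.9,2.5,0],"turn":-0.08,"fingers":20},
  {"delta_pos":[5.8,5,0],"turn":-0.16,"fingers":20},
  {"delta_pos":[8.7,7.5,0],"turn":-0.24,"fingers":20},
  {"delta_pos":[11.6,10,0],"turn":-0.32,"fingers":20},
  {"delta_pos":[14.5,12.5,0],"turn":-0.39,"fingers":20},
  {"delta_pos":[17,14.7,0],"turn":-0.46,"fingers":20},
  {"delta_pos":[19.1,16.5,0],"turn":-0.51,"fingers":20},
  {"delta_pos":[20.1,17.4,0],"turn":-0.53,"fingers":20},
])

```text
clock: 13.12
eef_pos: [0.4888, 0.3556, 0.2642]
tcp_rot: [[-0.987, 0.163, -0.002], [0.163, 0.987, -0.001], [0.002, -0.001, -1.0]]
wrist_force: [-1.1, -0.2, -2.8]
finger_gap: 0.533
grasp_force: 30.0
```

```bash
python3 tray.py; python3 go.py .4913 .3516 .133 170.5
```

```text
-0.044 171 z pct [-52.6 -51.3 -50.2 -49.1 -39. ] y [-53.  56.]
-0.036 135 z pct [-52.4 -51.8 -51.2 -50.4 -37.7] y [-53.  57.]
-0.028 125 z pct [-54.3 -53.5 -52.7 -51.9 -38.2] y [-53.  57.]
-0.02 144 z pct [-56.9 -55.2 -54.6 -53.4 -35.6] y [-53.  57.]
-0.012 145 z pct [-57.8 -57.  -56.1 -50.4 -33.1] y [-53.  57.]
-0.004 977 z pct [-58.6 -39.4 -20.1  -0.1  15. ] y [-44.  46.]
0.004 510 z pct [-58.9 -53.4 -46.1 -37.3  15.7] y [-51.  51.]
clock 13.22 p [0.489 0.354 0.264] yaw 170.5 q [ 0.55   0.488  1.543 -0.     1.112 -0.855] gap 0.5353135994184736 29.99930888414383 F [ 0.357 -0.377 -2.402]
delta cm [-0.258 -0.217 13.14 ] turn -0.0006729816745725548
```

Emit:
apply_moves([
  {"delta_pos":[0,-0.3,3],"turn":0,"fingers":20},
  {"delta_pos":[0,-0.5,6],"turn":0,"fingers":20},
  {"delta_pos":[0,-0.5,8.5],"turn":0,"fingers":20},
  {"delta_pos":[0,-0.5,10.5],"turn":0,"fingers":20},
  {"delta_pos":[0,-0.5,11.8],"turn":0,"fingers":20},
  {"delta_pos":[0,-0.5,12.5],"turn":0,"fingers":20},
  {"delta_pos":[0,-0.5,12.9],"turn":0,"fingers":20},
  {"delta_pos":[0,-0.5,13.1],"turn":0,"fingers":20},
])

```text
clock: 13.88
eef_pos: [0.4896, 0.3477, 0.1349]
tcp_rot: [[-0.986, 0.169, 0.0], [0.169, 0.986, 0.0], [-0.0, 0.0, -1.0]]
wrist_force: [-0.2, 0.6, -2.1]
finger_gap: 0.533
grasp_force: 30.0
```

```bash
python3 tray.py|head -5; python3 go.py .4913 .3516 .133 170.5
```

```text
clock 13.98 p [0.49  0.348 0.135] yaw 170.3 q [ 0.541  0.65   1.636 -0.     0.855 -0.861] gap 0.5381280697168188 29.999651312828064 F [-0.262  0.089 -2.229]
delta cm [-0.111  0.382  0.239] turn -0.0032493742844394665Traceback (most recent call last):
  File "tray.py", line 11, in <module>
    q=q[np.isfinite(q).all(1)]
      ~^^^^^^^^^^^^^^^^^^^^^^^
IndexError: boolean index did not match indexed array along axis 1; size of axis is 400 but size of corresponding boolean axis is 640
```

Not touching down yet. I will lower slowly until it makes contact.

Emit:
apply_moves([
  {"delta_pos":[0,0,0.15],"turn":0,"fingers":20},
  {"delta_pos":[0,0,0.3],"turn":0,"fingers":20},
  {"delta_pos":[0,0,0.4],"turn":0,"fingers":20},
  {"delta_pos":[0,0,0.4],"turn":0,"fingers":20},
])

```text
clock: 14.32
eef_pos: [0.4896, 0.3482, 0.1317]
tcp_rot: [[-0.986, 0.168, 0.001], [0.168, 0.986, 0.001], [-0.001, 0.001, -1.0]]
wrist_force: [-2.0, -0.6, 5.5]
finger_gap: 0.534
grasp_force: 30.0
```

Emit:
apply_moves([
  {"delta_pos":[0,0,-0.1],"turn":0,"fingers":55},
  {"delta_pos":[0,0,-0.1],"turn":0,"fingers":60},
  {"delta_pos":[0,0,-0.1],"turn":0,"fingers":65},
  {"delta_pos":[0,0,-0.1],"turn":0,"fingers":75},
  {"delta_pos":[0,0,-0.1],"turn":0,"fingers":80},
  {"delta_pos":[0,0,-0.1],"turn":0,"fingers":80},
])

```text
clock: 14.82
eef_pos: [0.4892, 0.348, 0.1317]
tcp_rot: [[-0.986, 0.168, -0.0], [0.168, 0.986, -0.0], [0.0, -0.0, -1.0]]
wrist_force: [-0.0, 0.3, 0.2]
finger_gap: 0.783
grasp_force: 0.0
```

Emit:
apply_moves([
  {"delta_pos":[0,0,-1],"turn":0,"fingers":80},
  {"delta_pos":[0,0,-3],"turn":0,"fingers":80},
  {"delta_pos":[0,0,-6],"turn":0,"fingers":80},
  {"delta_pos":[0,0,-9],"turn":0,"fingers":80},
  {"delta_pos":[0,0,-12],"turn":0,"fingers":80},
  {"delta_pos":[0,0,-14],"turn":0,"fingers":80},
  {"delta_pos":[0,-4,-14],"turn":0,"fingers":80},
  {"delta_pos":[0,-8,-14],"turn":0,"fingers":80},
])

```text
clock: 15.48
eef_pos: [0.4757, 0.2693, 0.2736]
tcp_rot: [[-0.986, 0.166, 0.003], [0.166, 0.986, 0.001], [-0.003, 0.002, -1.0]]
wrist_force: [1.0, 0.1, -1.7]
finger_gap: 0.796
grasp_force: 0.0
```

```bash
python3 tray.py; python3 - <<'E'
from h import *
np.set_printoptions(precision=3,suppress=True)
s=readout.sense(); print(s["clock"],s["eef_pos"],s["wrist_force"])
im,d=get_image("top"); P=cloud("top",d)
t=[w("scene",r["xyz"]) for r in models.landmark_of("scene","pouring_tray")]; print(t)
a=np.array([.5575,-.1328]); n=np.array([.267,-.964]); y=np.array([.964,.267])
k=(P[...,2]<.03)&(im.min(2)>130)
q=P[k][:,:2]-a; u=np.c_[q@n,q@y]*1000; u=u[(abs(u)<[32,70]).all(1)]
for sg in(-1,1):
    v=u[u[:,0]*sg>0]; print(sg,len(v),v.mean(0) if len(v) else 0, v[:,1].min(),v[:,1].max())
sc=cv2.imread("pics/tray_last.png")[190:310,180:340]
cv2.imwrite("pics/c8.png",np.vstack([cv2.resize(sc,(400,300)),cv2.resize(im[150:250,390:520,::-1],(400,300))]))
E
```

```text
15.5833 [0.475 0.266 0.273] [ 0.679  0.163 -0.488]
[array([ 0.478,  0.355, -0.001])]
-1 115 [-4.133 -3.905] -69.97309523403337 66.67631958088357
1 601 [12.618 -1.031] -68.84204740961735 67.26363175205692Traceback (most recent call last):
  File "tray.py", line 11, in <module>
    q=q[np.isfinite(q).all(1)]
      ~^^^^^^^^^^^^^^^^^^^^^^^
IndexError: boolean index did not match indexed array along axis 1; size of axis is 400 but size of corresponding boolean axis is 640
```

View pics/c8.png

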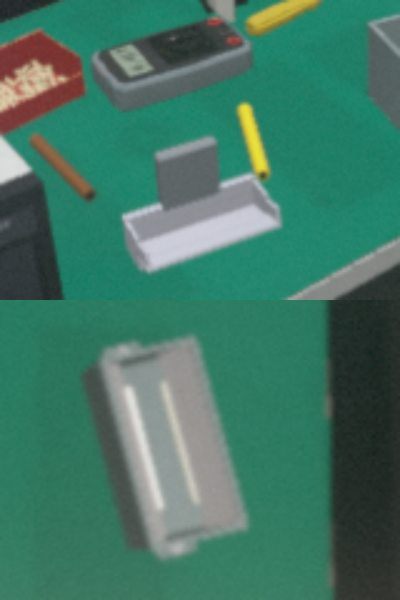

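The tray stands empty and upright on its feet at crop px (205,225), and both tubes lie on the magazine floor. The robot is clear, so I am handing in.

```bash
python3 -c "
from rig import sign_off
print(sign_off())"
```

```text
the job is handed in; nothing more can be done
None
```

I handed the job in at about 16 s on the robot's clock: in the last images both tubes lie in the long-slot magazine's chamber, the empty tray stands upright on the worktop, and the arm is clear; the judged result was not reported back.

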